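# Clear the sample bench by the peak pointer

### The job

Read the peak pointer on the recorder: if it stands short of the limit mark, stand all the sample bottles in the bail-arm crate, swing both bail arms in over them and stack the carrier level on the arms; if it stands past the mark, stand all the bottles in the discard tray instead, swing both arms out and nest the carrier down inside the empty crate. In either case turn the recorder's reset knob back to its zero stop, and leave the petri dishes, beaker and flask where they are.

Things in the scene. Friction and masses are not known exactly. Their poses are not given: they have to be found in the camera images.
- crate: Bail-arm crate, fixed: grey open plastic crate, outside 162 mm along its x, 180 mm along its y, walls 5 mm, rim 90 mm and inner floor 5 mm above the bench. Origin: centre of underside; z up. At each y end of the rim a U-shaped steel wire bail arm is hinged, which bars the mouth when swung in. The two arms swung in carry what is stacked on them, 100 mm above the bench.
- bail_a (a joint): Bail arm at the crate's +y end, 10 mm round wire, 70 g. Hinge line parallel to the crate's x at y = 85 mm, 95 mm up; cross bar (178 mm long, parallel to x) 42 mm from it. 0 rad: swung in, bar level over the mouth at y = 43 mm (stop). 1.57: bar straight up. 3.14: swung out, bar level past the end at y = 127 mm (stop). It turns freely, over the top, and falls to the nearer stop.
- bail_b (a joint): Bail arm at the crate's -y end, the mirror image: hinge line at y = -85 mm; 0 rad swung in (bar at y = -43 mm), 3.14 rad swung out (bar at y = -127 mm). It behaves as the other.
- bail_a_bar (a point): Middle of the cross bar of the arm at the +y end (on the axis of the 10 mm wire).
- bail_b_bar (a point): Middle of the cross bar of the arm at the -y end.
- bail_a_hinge (a point): Middle of the hinge line of the arm at the +y end.
- bail_b_hinge (a point): Middle of the hinge line of the arm at the -y end.
- carrier: Carrier: a smaller loose grey open crate, about 350 g, 128 mm along its x, 146 mm along its y, 50 mm high, with a fixed handle bar over its middle along its y, 12 mm wide, 18 mm tall, top 110 mm above the underside, 130 mm free between end posts. Origin: centre of underside; z up. Fits in the crate with 12 mm to spare all round when long sides are parallel (either way round).
- carrier_handle (a point): Centre of the carrier's handle bar, 101 mm above its underside.
- tray: The discard tray, fixed: an open steel tray, outside 166 mm along its x, 200 mm along its y, 35 mm high, walls and floor 5 mm. Origin: centre of its underside; z up.
- recorder: Peak-temperature recorder, fixed: white box 120 x 120 mm, 56 mm high, a round dial on top (60 mm above the bench) with a knob and pointer in the middle. On the dial's rim stand a thin steel pin (zero stop, towards the box's +y) and, 1.8 rad clockwise of it seen from above, a broad black block (limit mark). Origin: centre of underside; z up.
- peak (a joint): Reset knob with the peak pointer. 0: at the zero stop, pointer to the recorder's +y; grows clockwise seen from above, to 3.6 rad. Limit mark at 1.8 (within 0.08 rad of it, either reading will do). Stays where left; turns with about 0.04 N m. Grip: upright bar 12 mm thick, 44 mm long (along the pointer), top 91 mm above the bench, on a 42 mm disc with its top at 69 mm.
- peak_grip (a point): On the knob's axis, 4 mm below the top of its grip bar.
- peak_tip (a point): Tip of the pointer, 40 mm from the knob's axis. The pointer is a thin dark strip just above the dial.
- bottle1: A square glass sample bottle with a round brass cap, all alike: 40 x 40 mm, shoulder at 50 mm, cap 32 mm across, 62 mm high in all, 150 g, heavy at the foot. Origin: centre of its underside; z up. From three to five of them are there; an absent one has no pose.
- bottle2: A square glass sample bottle with a round brass cap, all alike: 40 x 40 mm, shoulder at 50 mm, cap 32 mm across, 62 mm high in all, 150 g, heavy at the foot. Origin: centre of its underside; z up. From three to five of them are there; an absent one has no pose.
- bottle3: A square glass sample bottle with a round brass cap, all alike: 40 x 40 mm, shoulder at 50 mm, cap 32 mm across, 62 mm high in all, 150 g, heavy at the foot. Origin: centre of its underside; z up. From three to five of them are there; an absent one has no pose.
- bottle4: A square glass sample bottle with a round brass cap, all alike: 40 x 40 mm, shoulder at 50 mm, cap 32 mm across, 62 mm high in all, 150 g, heavy at the foot. Origin: centre of its underside; z up. From three to five of them are there; an absent one has no pose.
- bottle5: A square glass sample bottle with a round brass cap, all alike: 40 x 40 mm, shoulder at 50 mm, cap 32 mm across, 62 mm high in all, 150 g, heavy at the foot. Origin: centre of its underside; z up. From three to five of them are there; an absent one has no pose.
- dishes: A bystander to leave alone: a short stack of two lidded petri dishes, 58 mm across and 29 mm high, standing among the bottles. Origin: centre of its underside.
- beaker: A bystander to leave alone: a glass beaker, 76 mm across and 85 mm high. Origin: centre of its underside.
- flask: A bystander to leave alone: a conical glass flask, 84 mm across its foot and 110 mm high. Origin: centre of its underside.

How it is judged:
By the outcome, as a careful person would: the job done as asked, in the order asked, and still so for the second after the job is handed in, with the robot touching nothing.
Of bottle1, bottle2, bottle3, bottle4, bottle5 only 3 to 5 are there at a start; the rules pass over those that are not, and their reading is None.
At some moment in a run one of bottle1, bottle2, bottle3, bottle4, bottle5 may be knocked a few centimetres aside while the robot is not near it.
It also fails if it takes over 210 s, if anything falls off the work surface, if the arm or the gripper's body presses on something with over 40 N, if the wrist force passes 120 N, or if a joint passes its speed limit or range.

### The arm

A 6-joint arm with a two-finger parallel gripper is mounted at the origin on the work surface. World frame = base frame: x ahead of the robot, y to its left, z up, the work surface at z = 0. Lengths are in m, angles in rad, forces in N, time in s.
With the tool pointing down it reaches from about 0.35 to 0.85 m from the base axis. Payload 8.1 kg.
Tool frame: the origin (TCP) lies midway between the tips of the shut fingers; the grasp point (between the pads) lies ctrl.hold_point_z behind it (ctrl.hold_point_z is the distance from the TCP to the grasp point, in m); z points along the fingers, y is the line along which they close (so a half turn about z gives the same grasp; the last joint's range is limited). The gripper opens to 93 mm and grips with 3 to 60 N. Pads are 15 mm wide; open, the fingers measure 128 mm over their backs; the gripper's body (75 mm by 188 mm) begins 65 mm behind the grasp point.
Start: joints at [-1.211, 0.13, 1.488, -0, 1.523, -0.085], TCP at [0.258, -0.542, 0.219] pointing down, gripper open.
Joint ranges: [-2.96, 2.96], [-0.89, 2.26], [0.02, 2.5], [-1.34, 4.48], [0, 2.73], [-2.66, 2.66]. Speed limits (rad/s): [2.39, 2.39, 2.79, 3.14, 3.14, 3.14].

### API

Orientations are given as a rotation vector (axis times angle).
In Python, from rig import ctrl gives the robot as it stands.
- The arm moves only by the shell command python3 jog.py FILE [FORCE], which reads ROWS from the file FILE. ROWS is one flat JSON list of numbers that holds 1 to 12 rows one after another, with no inner brackets; each row has 7 numbers: dx, dy, dz in shares of the most that a row can go, 1 being 50 mm, then a rotation vector rx, ry, rz in units of 0.05 rad, then the opening from 0.0 (shut) to 1.0 (fully open); each row shifts and turns the commanded pose from where the row before left it, along the tool's axes as they then stand; what a row does not reach is not made up. A row lasts 1/10 s, in which the tool goes at most 0.05 m and 0.15 rad, less where a joint would pass 70% of its speed; a pose out of reach is approached as far as the arm can. The fingers move at their own pace and stop on an object; FORCE is the grip in N (left out, the last holds). Time passes only in rows, so rows that do not move let the fingers close. It prints the time, the measured TCP pose, the force, the opening and the grip force at its end. Input that does not fit is refused with a message, and nothing moves.
- ctrl.observe(): the state, without advancing time (a new reading comes with each control period).
- ctrl.grab_frame(name): name is "side" or "top" or "wrist"; returns a dict with "color" (420x560x3 uint8, blue, green, red), "intrinsics" (3x3 intrinsics, pixels), "rvec" (rotation vector, rad) and "tvec" (3), from world to camera coordinates, as OpenCV has them; the wrist camera has in their place "hand_eye" (4x4, takes a point from camera to tool coordinates, whose origin is the TCP and whose axes are the flange's). Camera axes: x right, y down, z forward; pixel columns grow to the right and rows downward; lengths in m; the calibration is good to about 2 mm. A picture is of the moment at which its call begins: read the wrist's pose just before it. There is no depth.
- ctrl.finish_job(): hands the job in; it is judged then, once.
The state is a dict: "time": time; "joints": joint angles; "joint_vel": joint speeds; "joint_efforts": joint torques, N m; "tool_pos": TCP position; "orientation": TCP orientation; "force": force on the tool from outside, world axes, zero at the start; "wrist_torque": the same for the moment, N m; "grip_width": opening from 0.0 (shut) to 1.0 (fully open); "grasp_force": force on a finger pad.
Only numpy, scipy, OpenCV 4.12 (cv2) and the standard library are available. Lean on these libraries where they do the work, as an engineer would, in place of code of your own. Each camera call takes 0.05 s, during which the arm holds its last target. There are 200 camera calls.

## Working session

There is one attempt and no reset: what is moved stays moved. The work goes in short steps, Python scripts to look and compute and a shell command to move; the robot and the scene stay as the last step left them, time stands still between calls to the robot, and variables do not carry over. Pictures are saved under pics/ and viewed, at most 16 in all, crops included, and the job is handed in when it is done.

```bash
ls; mkdir -p pics; python3 - <<'E'
from rig import ctrl
import cv2,numpy as np
np.set_printoptions(precision=4,suppress=True)
s=ctrl.observe();print(s,ctrl.hold_point_z)
for n in("top","side"):
    f=ctrl.grab_frame(n);cv2.imwrite(f"pics/{n}0.png",f["color"]);print(n,f["intrinsics"],f["rvec"],f["tvec"])
    np.savez(f"pics/{n}.npz",K=f["intrinsics"],r=f["rvec"],t=f["tvec"])
f=ctrl.grab_frame("wrist");print(f["hand_eye"],f["intrinsics"])
E
```

```text
jog.py
pics
rig.py
{'time': 0.0, 'joints': array([-1.2114,  0.1311,  1.4893,  0.    ,  1.523 , -0.0854]), 'joint_vel': array([-0.0019,  0.0007, -0.0004,  0.001 , -0.0017,  0.001 ]), 'joint_efforts': array([  0.0011, -55.9843, -49.1752,   0.0771,   0.0358,  -0.0001]), 'tool_pos': array([ 0.258 , -0.5411,  0.2176]), 'orientation': array([-3.0624, -0.6926,  0.0004]), 'force': array([-0.0132,  0.3691, -0.8144]), 'wrist_torque': array([0.038 , 0.0335, 0.021 ]), 'grasp_force': 0.0, 'grip_width': 0.999648611467817} 0.0188
top [[418.2433   0.     272.9367]
 [  0.     418.2433 209.2531]
 [  0.       0.       1.    ]] [ 2.1632 -2.1484  0.1922] [-0.0274  0.5821  1.0391]
side [[433.9807   0.     278.1482]
 [  0.     433.9807 209.3229]
 [  0.       0.       1.    ]] [ 0.4482 -2.5579  1.4217] [0.5456 0.1747 0.8607]
[[-0.0004 -0.9691 -0.2466  0.0686]
 [ 1.     -0.0008  0.0017  0.0002]
 [-0.0018 -0.2466  0.9691 -0.166 ]
 [ 0.      0.      0.      1.    ]] [[297.1362   0.     276.2133]
 [  0.     297.1362 211.8555]
 [  0.       0.       1.    ]]
```
View pics/top0.png

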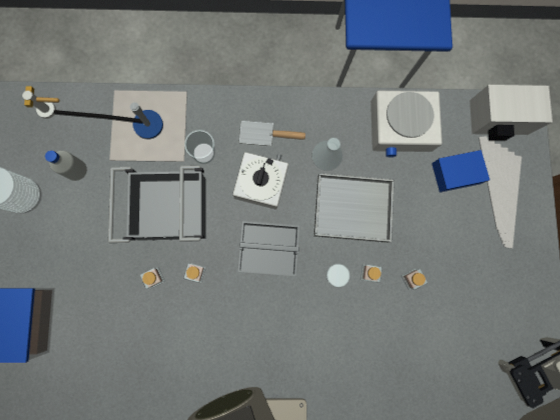

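View pics/side0.png

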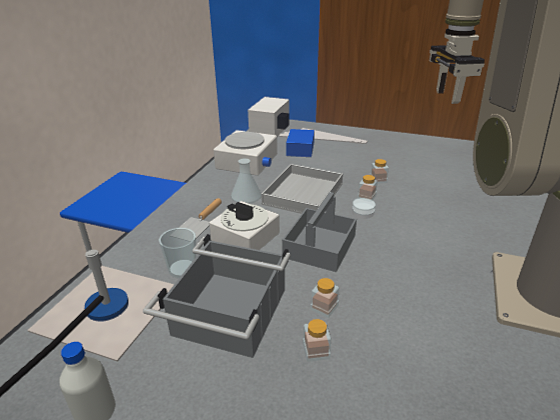

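Four bottles at (150,278), (194,272), (373,273) and (416,279), with the dishes at (338,275). The crate is around (166,205), with its left bail out and right bail in, and the carrier is at (269,249). The tray is at (354,209) and the recorder at (261,180). I'll zoom in on these.

```bash
python3 - <<'E'
import cv2,numpy as np
a=cv2.imread("pics/top0.png")
c=cv2.resize(a[145:215,220:300],None,fx=7,fy=7,interpolation=cv2.INTER_CUBIC)
cv2.imwrite("pics/c_rec.png",c)
c=cv2.resize(a[150:295,95:305],None,fx=3.8,fy=3.8,interpolation=cv2.INTER_CUBIC)
cv2.imwrite("pics/c_cr.png",c)
c=cv2.resize(a[165:295,300:440],None,fx=4.5,fy=4.5,interpolation=cv2.INTER_CUBIC)
cv2.imwrite("pics/c_tr.png",c)
E
```

View pics/c_rec.png

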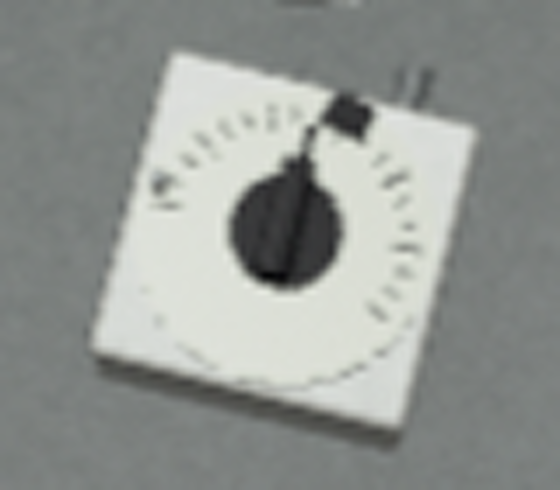

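View pics/c_cr.png

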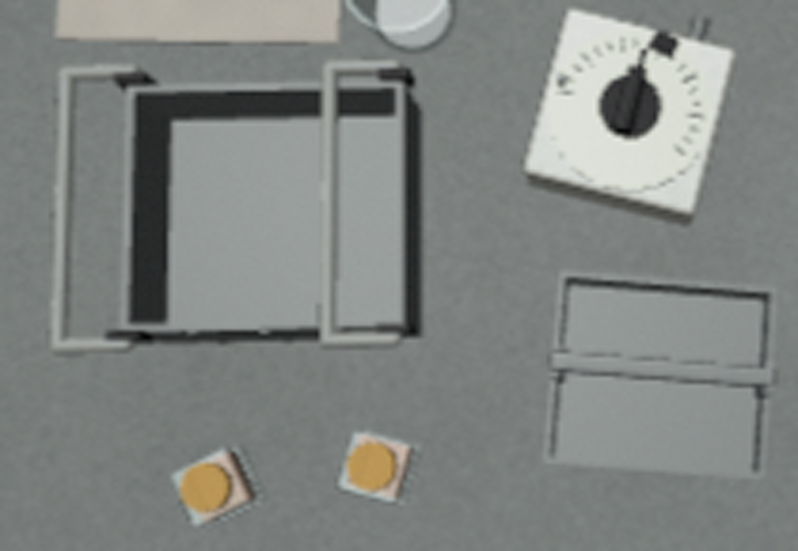

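View pics/c_tr.png

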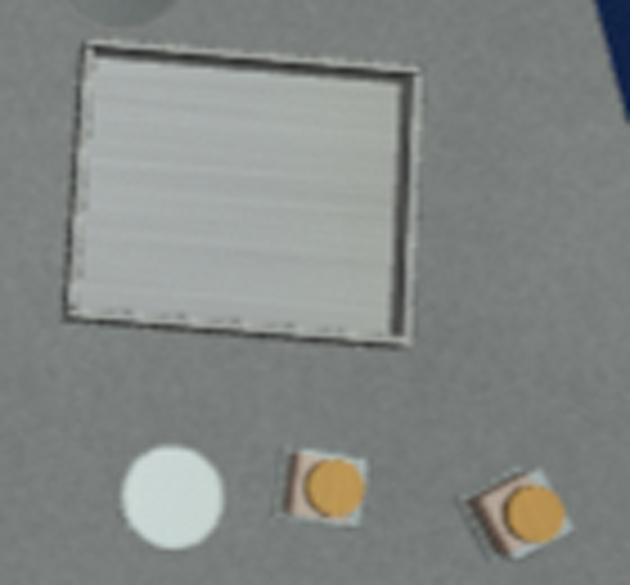

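The peak pointer tip is at crop (313,125), anticlockwise of the black block at (348,115). The pin is on the left at (160,185), so it reads short of the mark and the crate option applies. The crate's left (+y) arm is out and its right (-y) arm is in. Next I'll work out the poses.

```bash
cat > h.py <<'E'
import cv2,numpy as np
from scipy.optimize import least_squares
from scipy.spatial.transform import Rotation as R
from rig import ctrl
np.set_printoptions(precision=4,suppress=True)
T=np.load("pics/top.npz")
def p2w(px,z,K=T["K"],r=T["r"],t=T["t"]):
    Rm=cv2.Rodrigues(r)[0];d=Rm.T@np.linalg.inv(K)@np.r_[px,1.];c=-Rm.T@t
    return c+d*(z-c[2])/d[2]
def fit(mod,px,yaw0=0.):
    mod=np.array(mod,float);w=np.array([p2w(p,m[2])[:2] for p,m in zip(px,mod)])
    f=lambda q:((mod[:,:2]@np.array([[np.cos(q[2]),np.sin(q[2])],[-np.sin(q[2]),np.cos(q[2])]])+q[:2])-w).ravel()
    s=least_squares(f,[*w.mean(0),yaw0]);return s.x,f(s.x).reshape(-1,2)*1e3
def caps(img=None):
    a=ctrl.grab_frame("top")["color"] if img is None else img
    h=cv2.cvtColor(a,cv2.COLOR_BGR2HSV);m=cv2.inRange(h,(10,110,110),(25,255,255))
    n,_,st,c=cv2.connectedComponentsWithStats(m)
    return [(c[i].round(1),st[i][4],p2w(c[i],.062)[:2]) for i in range(1,n) if st[i][4]>40 and c[i][1]>150]
def go(x,y,z,yaw,grip=True):
    """yaw: world angle of the closing line (tool y). z: height of grasp point (TCP if not grip)."""
    s=ctrl.observe();A=R.from_rotvec(s["orientation"]);M=A.as_matrix()
    z=z-(ctrl.hold_point_z if grip else 0)
    best=None
    for k in (0,np.pi,-np.pi):
        yv=np.array([np.cos(yaw+k),np.sin(yaw+k),0]);zv=np.array([0,0,-1.])
        B=np.c_[np.cross(yv,zv),yv,zv];rv=(A.inv()*R.from_matrix(B)).as_rotvec()
        if best is None or abs(rv[2])<abs(best[2])-.01: best=rv
    print("t",round(s["time"],1),"tcp",s["tool_pos"],"j6",round(s["joints"][5],2),"| shift tool axes",M.T@(np.array([x,y,z])-s["tool_pos"]),"rot",best)
E
python3 - <<'E'
from h import *
a=cv2.imread("pics/top0.png")
for c in caps(a): print("cap",*c)
o=np.array([95,150]);P=lambda l,s,o:[np.array(p)/s+o-.5+.5/s for p in l]
q=P([(60,66),(52,350),(323,63),(322,345)],3.8,o)
print("crate",*fit([(.089,.132,.095),(-.089,.132,.095),(.089,-.038,.095),(-.089,-.038,.095)],q))
q=P([(563,272),(772,292),(545,460),(760,475),(552,360),(772,375)],3.8,o)
print("carrier",*fit([(.064,.073,.05),(.064,-.073,.05),(-.064,.073,.05),(-.064,-.073,.05),(0,.073,.11),(0,-.073,.11)],q))
o=np.array([220,145])
q=P([(178,52),(478,130),(400,430),(93,350)],7,o)
print("rec",*fit([(.06,.06,.056),(.06,-.06,.056),(-.06,-.06,.056),(-.06,.06,.056)],q))
k,t,b,p=[p2w(x,z)[:2] for x,z in zip(P([(286,232),(313,125),(348,118),(160,187)],7,o),(.069,.062,.065,.065))]
an=lambda v:np.arctan2(v[1]-k[1],v[0]-k[0])
print("knob",k,"tip",t,"angles tip,block,pin",an(t),an(b),an(p),"peak",an(p)-an(t), "from block",1.8-(an(t)-an(b)))
def edge(l,s,o,z): 
    u=[p2w(x,z)[:2] for x in P(l,s,o)];v=u[1]-u[0];return np.arctan2(v[1],v[0])
o=np.array([95,150]);o2=np.array([300,165])
for l,s,oo in [([(172,472),(237,448)],3.8,o),([(193,524),(255,495)],3.8,o),([(357,432),(411,446)],3.8,o),([(340,487),(402,502)],3.8,o),([(295,450),(367,460)],4.5,o2),([(290,515),(360,525)],4.5,o2),([(465,497),(543,470)],4.5,o2),([(510,558),(573,525)],4.5,o2)]: print(round(edge(l,s,oo,.03)+np.pi/2,3),end=" ")
go(.35,-.3,.2,0)
E
```

```text
cap [192.6 272.2] 116 [0.42   0.1754]
cap [373.7 272.9] 115 [ 0.4206 -0.2763]
cap [148.9 277.7] 122 [0.4062 0.2822]
cap [418.2 278.6] 118 [ 0.4069 -0.3884]
crate [0.5878 0.2459 0.0301] [[-4.0422 -0.7825]
 [ 3.128   0.3798]
 [-2.9806 -0.3137]
 [ 3.8948  0.7164]]
carrier [ 0.4819 -0.0122 -0.0723] [[ 1.2231  2.2154]
 [ 3.1199 -2.381 ]
 [-1.0906  1.5142]
 [-2.4863 -1.6202]
 [ 0.6151  3.4894]
 [-1.3813 -3.2179]]
rec [ 0.6601  0.0091 -0.2502] [[ 2.0198  1.8027]
 [ 0.8669 -2.4323]
 [-1.9572 -1.412 ]
 [-0.9295  2.0416]]
knob [0.6598 0.0097] tip [0.702  0.0001] angles tip,block,pin -0.22322259807201023 -0.4699496468827003 1.2139388662953556 peak 1.4371614643673658 from block 1.55327295118931
0.363 0.446 -0.246 -0.229 -0.131 -0.135 0.327 0.465 t 0.1 tcp [ 0.258  -0.5412  0.2178] j6 -0.09 | shift tool axes [ 0.1868 -0.1781  0.0369] rot [-0.0012 -0.0009 -1.126 ]
```

```bash
python3 -c "
from h import *
go(.4069,-.3884,.042,-1.17)"
```

```text
t 0.1 tcp [ 0.258  -0.5412  0.2178] j6 -0.09 | shift tool axes [ 0.2001 -0.0736  0.1947] rot [-0.0014 -0.0001  0.044 ]
```

The rows are not in the units I measure in: shifts go in shares of 50 mm and turns go in units of 0.05 rad. I convert before sending: 0.04 m is 0.8, -0.0147 m is -0.294, 0.009 rad is 0.18.

```bash
echo '[0.8, -0.294, 0.2, 0, 0, 0.18, 1, 0.8, -0.294, 0.2, 0, 0, 0.18, 1, 0.8, -0.294, 0.2, 0, 0, 0.18, 1, 0.8, -0.294, 0.2, 0, 0, 0.18, 1, 0.8, -0.294, 0.2, 0, 0, 0.18, 1, 0, 0, 0.4, 0, 0, 0, 1, 0, 0, 0, 0, 0, 0, 1, 0, 0, 0, 0, 0, 0, 1]' > mv.in && python3 jog.py mv.in 20; python3 -c "
from h import *
for c in caps(): print(c[2])
go(.4069,-.3884,.042,-1.17)"
```

```text
time: 0.95
tool_pos: [0.4093, -0.3917, 0.1483]
orientation: [-3.078, -0.624, 0.002]
force: [-0.1, -0.4, 0.3]
grip_width: 0.996
grasp_force: 0.0
[0.4199 0.1757]
[ 0.4205 -0.2762]
[0.4062 0.2821]
t 1.0 tcp [ 0.4094 -0.3926  0.1492] j6 0.32 | shift tool axes [-0.0007 -0.0048  0.126 ] rot [ 0.0002  0.0002 -0.0018]
```

```bash
echo '[-0.014, -0.096, 0.6, 0, 0, 0, 1, 0, 0, 0.8, 0, 0, 0, 1, 0, 0, 0.8, 0, 0, 0, 1, 0, 0, 0.32, 0, 0, 0, 1, 0, 0, 0, 0, 0, 0, 0, 0, 0, 0, 0, 0, 0, 0, 0, 0, 0, 0, 0, 0, 0, 0, 0, 0, 0, 0, 0, 0, 0, 0, 0, 0, 0, 0, 0, 0, 0, 0, 0, 0, 0, 0]' > mv.in && python3 jog.py mv.in 25; python3 -c "
from h import *
go(.6186,.2869,.20,.03)"
```

```text
time: 2.0
tool_pos: [0.4077, -0.3881, 0.0235]
orientation: [3.078, 0.624, 0.001]
force: [0.4, 0.6, -0.3]
grip_width: 0.534
grasp_force: 0.0
t 2.0 tcp [ 0.4077 -0.3881  0.0235] j6 0.32 | shift tool axes [ 0.4571 -0.5395 -0.1582] rot [ 0.0013  0.0003 -1.2009]
```

```bash
echo '[0, 0, 0, 0, 0, 0, 0, 0, 0, 0, 0, 0, 0, 0, 0, 0, 0, 0, 0, 0, 0, 0, 0, 0, 0, 0, 0, 0, 0, 0, -0.8, 0, 0, 0, 0, 0, 0, -0.8, 0, 0, 0, 0, 0, 0, -0.8, 0, 0, 0, 0, 0, 0, -0.8, 0, 0, 0, 0]' > mv.in && python3 jog.py mv.in; python3 -c "
from h import *
go(.6186,.2869,.20,.03)"
```

```text
time: 2.8
tool_pos: [0.4068, -0.3872, 0.1834]
orientation: [-3.078, -0.624, 0.001]
force: [0.3, -0.7, -1.8]
grip_width: 0.433
grasp_force: 24.5
t 2.8 tcp [ 0.4068 -0.3872  0.1834] j6 0.32 | shift tool axes [ 0.4575 -0.5385  0.0027] rot [-0.0014 -0.0004 -1.201 ]
```

Converted, -0.0359 m is -0.718, 0.0305 m is 0.61.

```bash
echo '[0.61, -0.718, 0, 0, 0, 0, 0, 0.61, -0.718, 0, 0, 0, 0, 0, 0.61, -0.718, 0, 0, 0, 0, 0, 0.61, -0.718, 0, 0, 0, 0, 0, 0.61, -0.718, 0, 0, 0, 0, 0, 0.61, -0.718, 0, 0, 0, 0, 0, 0.61, -0.718, 0, 0, 0, 0, 0, 0.61, -0.718, 0, 0, 0, 0, 0, 0.61, -0.718, 0, 0, 0, 0, 0, 0.61, -0.718, 0, 0, 0, 0, 0, 0.61, -0.718, 0, 0, 0, 0, 0, 0.61, -0.718, 0, 0, 0, 0, 0]' > mv.in && python3 jog.py mv.in | head -2;  echo '[0.61, -0.718, 0, 0, 0, 0, 0, 0.61, -0.718, 0, 0, 0, 0, 0, 0.61, -0.718, 0, 0, 0, 0, 0, 0, 0, 0, 0, 0, -3, 0, 0, 0, 0, 0, 0, -3, 0, 0, 0, 0, 0, 0, -3, 0, 0, 0, 0, 0, 0, -3, 0, 0, 0, 0, 0, 0, -3, 0, 0, 0, 0, 0, 0, -3, 0, 0, 0, 0, 0, 0, -3, 0, 0, 0, 0, 0, 0, -3, 0]' > mv.in && python3 jog.py mv.in; python3 -c "
from h import *
go(.6186,.2869,.05,.03)"
```

```text
time: 4.0
tool_pos: [0.5766, 0.1534, 0.1819]
time: 5.1
tool_pos: [0.6186, 0.2861, 0.1815]
orientation: [-2.181, -2.26, 0.003]
force: [0.0, -0.3, -1.3]
grip_width: 0.436
grasp_force: 24.5
t 5.1 tcp [0.6186 0.2861 0.1815] j6 0.32 | shift tool axes [0.0008 0.0003 0.1503] rot [-0.0017  0.0006  0.0052]
```

Converted, 0.04 m is 0.8, 0.03 m is 0.6.

```bash
echo '[0.016, 0.006, 0.8, 0, 0, 0, 0, 0, 0, 0.8, 0, 0, 0, 0, 0, 0, 0.6, 0, 0, 0, 0, 0, 0, 0.5, 0, 0, 0, 0]' > mv.in && python3 jog.py mv.in; echo '[0, 0, 0.3, 0, 0, 0, 0, 0, 0, 0.03, 0, 0, 0, 0, 0, 0, 0, 0, 0, 0, 0]' > mv.in && python3 jog.py mv.in; python3 -c "
from h import *
f=ctrl.grab_frame('wrist');cv2.imwrite('pics/w1.png',f['color'])"
```

```text
time: 5.5
tool_pos: [0.6175, 0.2865, 0.044]
orientation: [-2.188, -2.252, 0.006]
force: [-0.7, -0.8, -0.8]
grip_width: 0.431
grasp_force: 24.5
time: 5.8
tool_pos: [0.6195, 0.2872, 0.0313]
orientation: [-2.189, -2.253, 0.0]
force: [-0.0, 0.4, -1.1]
grip_width: 0.432
grasp_force: 24.8
```

View pics/w1.png

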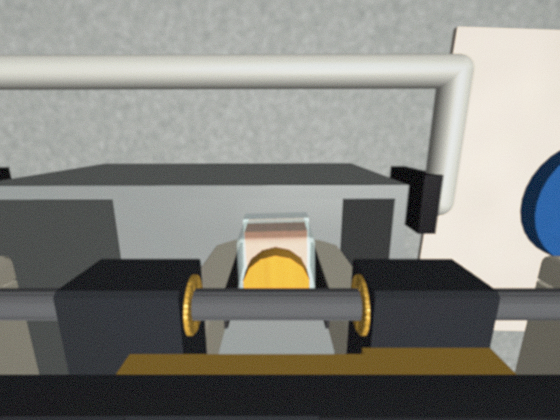

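The bottle stands inside the crate, centred between the fingers at (278,270), and clears the right wall at (345,230). I'll lower it the last bit, release and lift.

Converted, 0.0025 m is 0.05.

```bash
echo '[0, 0, 0.05, 0, 0, 0, 0, 0, 0, 0, 0, 0, 0, 0, 0, 0, 0, 0, 0, 0, 0.53, 0, 0, 0, 0, 0, 0, 0.53, 0, 0, 0, 0, 0, 0, 0.53, 0, 0, 0, 0, 0, 0, 0.53]' > mv.in && python3 jog.py mv.in; echo '[0, 0, -0.6, 0, 0, 0, 0.53, 0, 0, -0.8, 0, 0, 0, 0.53, 0, 0, -0.8, 0, 0, 0, 0.53, 0, 0, 0, 0, 0, 0, 1]' > mv.in && python3 jog.py mv.in; python3 -c "
from h import *
for c in caps(): print(c[2])
go(.4205,-.2762,.042,-.13)"
```

```text
time: 6.45
tool_pos: [0.6195, 0.2872, 0.0289]
orientation: [2.189, 2.253, 0.001]
force: [0.5, -0.9, 0.2]
grip_width: 0.528
grasp_force: 0.0
time: 6.85
tool_pos: [0.6235, 0.2887, 0.1473]
orientation: [2.185, 2.25, 0.017]
force: [0.2, -0.1, 1.7]
grip_width: 0.58
grasp_force: 0.0
[0.6194 0.2867]
[0.4199 0.1757]
[ 0.4206 -0.2763]
t 6.9 tcp [0.6222 0.2882 0.1438] j6 0.33 | shift tool axes [-0.5586 -0.2189  0.1174] rot [ 0.0076 -0.0033  0.159 ]
```

Converted, -0.043 m is -0.86, -0.0168 m is -0.336.

```bash
echo '[-0.86, -0.336, 0, 0, 0, 0, 1, -0.86, -0.336, 0, 0, 0, 0, 1, -0.86, -0.336, 0, 0, 0, 0, 1, -0.86, -0.336, 0, 0, 0, 0, 1, -0.86, -0.336, 0, 0, 0, 0, 1, -0.86, -0.336, 0, 0, 0, 0, 1, -0.86, -0.336, 0, 0, 0, 0, 1, -0.86, -0.336, 0, 0, 0, 0, 1, -0.86, -0.336, 0, 0, 0, 0, 1, -0.86, -0.336, 0, 0, 0, 0, 1, -0.86, -0.336, 0, 0, 0, 0, 1, -0.86, -0.336, 0, 0, 0, 0, 1]' > mv.in && python3 jog.py mv.in | head -2;  echo '[-0.86, -0.336, 0, 0, 0, 0, 1, 0, 0, 0, 0, 0, 1.6, 1, 0, 0, 0, 0, 0, 1.6, 1, 0, 0, 0, 0, 0, 0, 1]' > mv.in && python3 jog.py mv.in | head -2; python3 -c "
from h import *
for c in caps(): print(c[2])
go(.4205,-.2762,.042,-.13)"
```

```text
time: 8.1
tool_pos: [0.4313, -0.2357, 0.1375]
time: 8.5
tool_pos: [0.4164, -0.2779, 0.1373]
[0.6194 0.2865]
[0.42   0.1756]
[ 0.4205 -0.2762]
[0.4062 0.2822]
t 8.6 tcp [ 0.4166 -0.2777  0.1375] j6 -0.56 | shift tool axes [0.0018 0.0038 0.1143] rot [-0.0015 -0.001   0.0002]
```

```bash
echo '[0.036, 0.076, 0.68, 0, 0, 0, 1, 0, 0, 0.8, 0, 0, 0, 1, 0, 0, 0.8, 0, 0, 0, 1, 0, 0, 0, 0, 0, 0, 0.5, 0, 0, 0, 0, 0, 0, 0, 0, 0, 0, 0, 0, 0, 0, 0, 0, 0, 0, 0, 0, 0, 0, 0, 0, 0, 0, 0, 0, 0, 0, 0, 0, 0, 0, 0, 0, 0, 0, 0, 0, 0, 0, 0, 0, 0, 0, 0, 0, 0, 0, 0, 0, 0, 0, 0, 0]' > mv.in && python3 jog.py mv.in; echo '[0, 0, 0, 0, 0, 0, 0, 0, 0, 0, 0, 0, 0, 0, 0, 0, -0.8, 0, 0, 0, 0, 0, 0, -0.8, 0, 0, 0, 0, 0, 0, -0.8, 0, 0, 0, 0, 0, 0, -0.8, 0, 0, 0, 0]' > mv.in && python3 jog.py mv.in; python3 -c "
from h import *
go(.5546,.2849,.20,.03)"
```

```text
time: 9.75
tool_pos: [0.4215, -0.2769, 0.0251]
orientation: [2.362, 2.071, 0.0]
force: [0.9, 0.8, 5.6]
grip_width: 0.431
grasp_force: 24.8
time: 10.35
tool_pos: [0.4207, -0.2762, 0.1855]
orientation: [-2.361, -2.07, 0.0]
force: [0.8, -0.7, -1.6]
grip_width: 0.437
grasp_force: 24.8
t 10.3 tcp [ 0.4207 -0.2762  0.1855] j6 -0.55 | shift tool axes [0.5738 0.0594 0.0046] rot [-0.001  -0.0008 -0.161 ]
```

Converted, 0.0478 m is 0.956, 0.005 m is 0.1.

```bash
echo '[0.956, 0.1, 0, 0, 0, 0, 0, 0.956, 0.1, 0, 0, 0, 0, 0, 0.956, 0.1, 0, 0, 0, 0, 0, 0.956, 0.1, 0, 0, 0, 0, 0, 0.956, 0.1, 0, 0, 0, 0, 0, 0.956, 0.1, 0, 0, 0, 0, 0, 0.956, 0.1, 0, 0, 0, 0, 0, 0.956, 0.1, 0, 0, 0, 0, 0, 0.956, 0.1, 0, 0, 0, 0, 0, 0.956, 0.1, 0, 0, 0, 0, 0, 0.956, 0.1, 0, 0, 0, 0, 0, 0.956, 0.1, 0, 0, 0, 0, 0]' > mv.in && python3 jog.py mv.in | head -2;  echo '[0, 0, 0, 0, 0, -1.6, 0, 0, 0, 0, 0, 0, -1.6, 0, 0, 0, 0, 0, 0, 0, 0, 0, 0, 0, 0, 0, 0, 0]' > mv.in && python3 jog.py mv.in; python3 -c "
from h import *
go(.5546,.2849,.05,.03)"
```

```text
time: 11.55
tool_pos: [0.5554, 0.2861, 0.1837]
time: 11.95
tool_pos: [0.5554, 0.2839, 0.184]
orientation: [-2.191, -2.25, 0.002]
force: [-0.1, 0.1, -1.8]
grip_width: 0.432
grasp_force: 24.8
t 11.9 tcp [0.5554 0.2839 0.184 ] j6 0.36 | shift tool axes [ 0.001  -0.0006  0.1528] rot [-0.001   0.0004 -0.0035]
```

Converted, 0.04 m is 0.8, 0.035 m is 0.7.

```bash
echo '[0.02, -0.012, 0.8, 0, 0, 0, 0, 0, 0, 0.8, 0, 0, 0, 0, 0, 0, 0.7, 0, 0, 0, 0, 0, 0, 0.5, 0, 0, 0, 0, 0, 0, 0.22, 0, 0, 0, 0, 0, 0, 0.06, 0, 0, 0, 0, 0, 0, 0, 0, 0, 0, 0]' > mv.in && python3 jog.py mv.in; echo '[0, 0, 0, 0, 0, 0, 0.53, 0, 0, 0, 0, 0, 0, 0.53, 0, 0, 0, 0, 0, 0, 0.53, 0, 0, 0, 0, 0, 0, 0.53, 0, 0, -0.6, 0, 0, 0, 0.53, 0, 0, -0.8, 0, 0, 0, 0.53, 0, 0, -0.8, 0, 0, 0, 0.53, 0, 0, 0, 0, 0, 0, 0.53, 0, 0, 0, 0, 0, 0, 1]' > mv.in && python3 jog.py mv.in; python3 -c "
from h import *
for c in caps(): print(c[2])
go(.4199,.1757,.042,-.24)"
```

```text
time: 12.65
tool_pos: [0.5556, 0.2851, 0.0314]
orientation: [2.19, 2.252, 0.001]
force: [1.0, -0.2, -1.6]
grip_width: 0.431
grasp_force: 24.9
time: 13.55
tool_pos: [0.5561, 0.2856, 0.1425]
orientation: [2.188, 2.252, 0.005]
force: [-0.7, 0.1, 0.5]
grip_width: 0.575
grasp_force: 0.0
[0.6194 0.2862]
[0.5557 0.2849]
[0.4199 0.1755]
t 13.6 tcp [0.5549 0.2851 0.1404] j6 0.36 | shift tool axes [-0.1055 -0.1382  0.1172] rot [ 0.0001 -0.      0.269 ]
```

```bash
echo '[-0.528, -0.692, 0, 0, 0, 0, 1, -0.528, -0.692, 0, 0, 0, 0, 1, -0.528, -0.692, 0, 0, 0, 0, 1, -0.528, -0.692, 0, 0, 0, 0, 1, 0, 0, 0, 0, 0, 2.7, 1, 0, 0, 0, 0, 0, 2.7, 1, 0, 0, 0, 0, 0, 0, 1, 0, 0, 0, 0, 0, 0, 1]' > mv.in && python3 jog.py mv.in | head -2; python3 -c "
from h import *
for c in caps(): print(c[2])
go(.4199,.1756,.042,-.24)"
```

```text
time: 14.4
tool_pos: [0.419, 0.1754, 0.1394]
[0.6194 0.2865]
[0.5556 0.285 ]
t 14.4 tcp [0.4193 0.1755 0.1396] j6 0.52 | shift tool axes [0.0004 0.0008 0.1164] rot [-0.0017  0.001   0.0029]
```

Converted, 0.04 m is 0.8, 0.036 m is 0.72.

```bash
echo '[0.008, 0.016, 0.72, 0, 0, 0, 1, 0, 0, 0.8, 0, 0, 0, 1, 0, 0, 0.72, 0, 0, 0, 1, 0, 0, 0, 0, 0, 0, 0.5, 0, 0, 0, 0, 0, 0, 0, 0, 0, 0, 0, 0, 0, 0, 0, 0, 0, 0, 0, 0, 0, 0, 0, 0, 0, 0, 0, 0, 0, 0, 0, 0, 0, 0, 0, 0, 0, 0, 0, 0, 0, 0, 0, 0, 0, 0, 0, 0, 0, 0, 0, 0, 0, 0, 0, 0]' > mv.in && python3 jog.py mv.in; echo '[0, 0, 0, 0, 0, 0, 0, 0, 0, 0, 0, 0, 0, 0, 0, 0, -0.8, 0, 0, 0, 0, 0, 0, -0.8, 0, 0, 0, 0, 0, 0, -0.8, 0, 0, 0, 0, 0, 0, -0.8, 0, 0, 0, 0]' > mv.in && python3 jog.py mv.in; python3 -c "
from h import *
go(.620,.2389,.20,.03)"
```

```text
time: 15.65
tool_pos: [0.421, 0.1759, 0.0291]
orientation: [2.472, 1.938, 0.001]
force: [-1.4, -0.4, 4.9]
grip_width: 0.425
grasp_force: 25.0
time: 16.25
tool_pos: [0.42, 0.1756, 0.1896]
orientation: [-2.472, -1.938, 0.002]
force: [1.7, 0.8, -1.5]
grip_width: 0.428
grasp_force: 25.0
t 16.2 tcp [0.42   0.1756 0.1896] j6 0.52 | shift tool axes [0.1092 0.1791 0.0082] rot [-0.001   0.0004 -0.271 ]
```

Converted, 0.0358 m is 0.716, 0.0218 m is 0.436, -0.135 rad is -2.7.

```bash
echo '[0.436, 0.716, 0, 0, 0, 0, 0, 0.436, 0.716, 0, 0, 0, 0, 0, 0.436, 0.716, 0, 0, 0, 0, 0, 0.436, 0.716, 0, 0, 0, 0, 0, 0.436, 0.716, 0, 0, 0, 0, 0, 0, 0, 0, 0, 0, -2.7, 0, 0, 0, 0, 0, 0, -2.7, 0, 0, 0, 0, 0, 0, 0, 0, 0, 0, 0, 0, 0, 0, 0]' > mv.in && python3 jog.py mv.in; python3 -c "
from h import *
go(.620,.2389,.053,.03)"
```

```text
time: 17.15
tool_pos: [0.6202, 0.2388, 0.188]
orientation: [-2.193, -2.249, 0.001]
force: [-0.6, 0.5, -1.3]
grip_width: 0.427
grasp_force: 25.0
t 17.1 tcp [0.6202 0.2388 0.188 ] j6 0.27 | shift tool axes [ 0.0001 -0.0001  0.1538] rot [-0.0009  0.0002 -0.005 ]
```

Converted, 0.04 m is 0.8, 0.035 m is 0.7.

```bash
echo '[0, 0, 0.8, 0, 0, 0, 0, 0, 0, 0.8, 0, 0, 0, 0, 0, 0, 0.7, 0, 0, 0, 0, 0, 0, 0.5, 0, 0, 0, 0, 0, 0, 0.22, 0, 0, 0, 0, 0, 0, 0.04, 0, 0, 0, 0, 0, 0, 0, 0, 0, 0, 0]' > mv.in && python3 jog.py mv.in; echo '[0, 0, 0, 0, 0, 0, 0.53, 0, 0, 0, 0, 0, 0, 0.53, 0, 0, 0, 0, 0, 0, 0.53, 0, 0, 0, 0, 0, 0, 0.53, 0, 0, -0.6, 0, 0, 0, 0.53, 0, 0, -0.8, 0, 0, 0, 0.53, 0, 0, -0.8, 0, 0, 0, 0.53, 0, 0, 0, 0, 0, 0, 0.53, 0, 0, 0, 0, 0, 0, 1]' > mv.in && python3 jog.py mv.in; python3 -c "
from h import *
for c in caps(): print(c[2])
go(.4062,.2822,.046,.40)"
```

```text
time: 17.85
tool_pos: [0.6212, 0.2391, 0.0368]
orientation: [2.19, 2.251, 0.002]
force: [1.0, 0.2, -1.0]
grip_width: 0.428
grasp_force: 25.0
time: 18.75
tool_pos: [0.6217, 0.2393, 0.1477]
orientation: [2.188, 2.252, 0.005]
force: [-0.3, -0.4, -0.5]
grip_width: 0.574
grasp_force: 0.0
[0.622  0.2349]
t 18.8 tcp [0.6205 0.2389 0.1457] j6 0.26 | shift tool axes [ 0.0495 -0.213   0.1184] rot [ 0.0003 -0.     -0.3711]
```

```bash
echo '[0.198, -0.852, 0, 0, 0, 0, 1, 0.198, -0.852, 0, 0, 0, 0, 1, 0.198, -0.852, 0, 0, 0, 0, 1, 0.198, -0.852, 0, 0, 0, 0, 1, 0.198, -0.852, 0, 0, 0, 0, 1, 0, 0, 0, 0, 0, -2.48, 1, 0, 0, 0, 0, 0, -2.48, 1, 0, 0, 0, 0, 0, -2.48, 1, 0, 0, 0, 0, 0, 0, 1, 0, 0, 0, 0, 0, 0, 1]' > mv.in && python3 jog.py mv.in | head -2; python3 -c "
from h import *
a=ctrl.grab_frame('top')['color'];cv2.imwrite('pics/t2.png',a[150:310,80:320]);
cv2.imwrite('pics/t2.png',cv2.resize(a[150:310,80:320],None,fx=3.3,fy=3.3,interpolation=2))
f=ctrl.grab_frame('wrist');cv2.imwrite('pics/w2.png',f['color'])
for c in caps(a): print(c[2])
go(.4062,.2822,.046,.40)"
```

```text
time: 19.8
tool_pos: [0.4054, 0.2818, 0.1443]
[0.6194 0.2865]
[0.6213 0.2396]
[0.5556 0.285 ]
[0.4061 0.2825]
t 19.9 tcp [0.4058 0.2819 0.1448] j6 0.11 | shift tool axes [0.0001 0.0007 0.1176] rot [-0.0015  0.0002 -0.002 ]
```

View pics/t2.png

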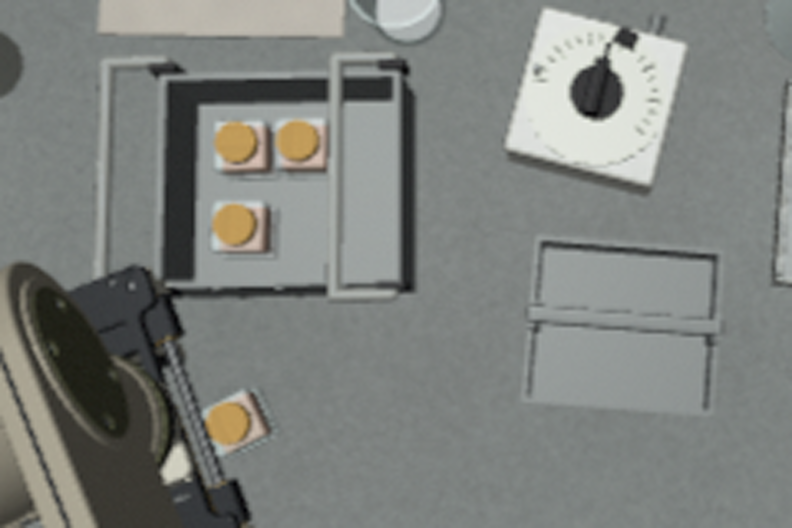

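View pics/w2.png

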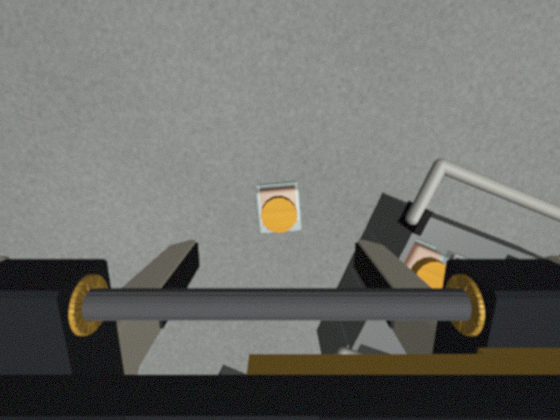

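Three bottles are standing in the crate between the arms, and the fourth is square and centred between the fingers at (279,208) in the wrist view. I'll pick it up.

Converted, 0.04 m is 0.8, 0.037 m is 0.74.

```bash
echo '[0.002, 0.014, 0.74, 0, 0, 0, 1, 0, 0, 0.8, 0, 0, 0, 1, 0, 0, 0.8, 0, 0, 0, 1, 0, 0, 0, 0, 0, 0, 0.5, 0, 0, 0, 0, 0, 0, 0, 0, 0, 0, 0, 0, 0, 0, 0, 0, 0, 0, 0, 0, 0, 0, 0, 0, 0, 0, 0, 0, 0, 0, 0, 0, 0, 0, 0, 0, 0, 0, 0, 0, 0, 0, 0, 0, 0, 0, 0, 0, 0, 0, 0, 0, 0, 0, 0, 0]' > mv.in && python3 jog.py mv.in; echo '[0, 0, 0, 0, 0, 0, 0, 0, 0, 0, 0, 0, 0, 0, 0, 0, -0.8, 0, 0, 0, 0, 0, 0, -0.8, 0, 0, 0, 0, 0, 0, -0.8, 0, 0, 0, 0, 0, 0, -0.8, 0, 0, 0, 0]' > mv.in && python3 jog.py mv.in; python3 -c "
from h import *
go(.556,.2369,.20,.03)"
```

```text
time: 21.1
tool_pos: [0.4071, 0.2828, 0.0292]
orientation: [1.734, 2.619, 0.001]
force: [-0.5, -0.9, 5.5]
grip_width: 0.432
grasp_force: 24.3
time: 21.7
tool_pos: [0.4061, 0.2822, 0.1895]
orientation: [-1.734, -2.619, 0.002]
force: [1.4, 0.2, -2.4]
grip_width: 0.435
grasp_force: 24.3
t 21.7 tcp [0.4061 0.2822 0.1895] j6 0.1 | shift tool axes [-0.1002  0.1203  0.0082] rot [-0.0012  0.0004  0.371 ]
```

Converted, 0.0301 m is 0.602, -0.025 m is -0.5, 0.124 rad is 2.48.

```bash
echo '[-0.5, 0.602, 0, 0, 0, 0, 0, -0.5, 0.602, 0, 0, 0, 0, 0, -0.5, 0.602, 0, 0, 0, 0, 0, -0.5, 0.602, 0, 0, 0, 0, 0, 0, 0, 0, 0, 0, 2.48, 0, 0, 0, 0, 0, 0, 2.48, 0, 0, 0, 0, 0, 0, 2.48, 0, 0, 0, 0, 0, 0, 0, 0, 0, 0, 0, 0, 0, 0, 0]' > mv.in && python3 jog.py mv.in; python3 -c "
from h import *
go(.5555,.2369,.053,.03)"
```

```text
time: 22.6
tool_pos: [0.5563, 0.2374, 0.188]
orientation: [-2.185, -2.257, 0.001]
force: [-0.7, 0.0, -1.5]
grip_width: 0.432
grasp_force: 24.3
t 22.6 tcp [0.5563 0.2374 0.188 ] j6 0.29 | shift tool axes [-0.0004 -0.0007  0.1538] rot [-0.001   0.0003  0.0027]
```

Converted, 0.04 m is 0.8, 0.035 m is 0.7.

```bash
echo '[-0.008, -0.014, 0.8, 0, 0, 0, 0, 0, 0, 0.8, 0, 0, 0, 0, 0, 0, 0.7, 0, 0, 0, 0, 0, 0, 0.5, 0, 0, 0, 0, 0, 0, 0.22, 0, 0, 0, 0, 0, 0, 0.08, 0, 0, 0, 0, 0, 0, 0, 0, 0, 0, 0]' > mv.in && python3 jog.py mv.in; echo '[0, 0, 0, 0, 0, 0, 0.53, 0, 0, 0, 0, 0, 0, 0.53, 0, 0, 0, 0, 0, 0, 0.53, 0, 0, 0, 0, 0, 0, 0.53, 0, 0, -0.6, 0, 0, 0, 0.53, 0, 0, -0.8, 0, 0, 0, 0.53, 0, 0, -0.8, 0, 0, 0, 0.53, 0, 0, 0, 0, 0, 0, 0.53, 0, 0, 0, 0, 0, 0, 0.53]' > mv.in && python3 jog.py mv.in; python3 -c "
from h import *
for c in caps(): print(c[2])
go(.584,.3729,.15,1.6)"
```

```text
time: 23.3
tool_pos: [0.5564, 0.2373, 0.0344]
orientation: [2.186, 2.256, 0.001]
force: [-1.3, -0.6, -1.1]
grip_width: 0.433
grasp_force: 24.7
time: 24.2
tool_pos: [0.557, 0.2374, 0.1453]
orientation: [2.188, 2.252, 0.005]
force: [0.5, 0.3, -0.3]
grip_width: 0.532
grasp_force: 0.0
[0.6199 0.2352]
[0.5575 0.2349]
t 24.2 tcp [0.5558 0.237  0.1434] j6 0.29 | shift tool axes [0.135  0.0321 0.0122] rot [-0.     0.    -1.571]
```

Converted, 0.045 m is 0.9, 0.0107 m is 0.214, -0.143 rad is -2.86.

```bash
echo '[0.9, 0.214, 0, 0, 0, 0, 0.4, 0.9, 0.214, 0, 0, 0, 0, 0.4, 0.9, 0.214, 0, 0, 0, 0, 0.4, 0, 0, 0, 0, 0, -2.86, 0.4, 0, 0, 0, 0, 0, -2.86, 0.4, 0, 0, 0, 0, 0, -2.86, 0.4, 0, 0, 0, 0, 0, -2.86, 0.4, 0, 0, 0, 0, 0, -2.86, 0.4, 0, 0, 0, 0, 0, -2.86, 0.4, 0, 0, 0, 0, 0, -2.86, 0.4, 0, 0, 0, 0, 0, -2.86, 0.4, 0, 0, 0, 0, 0, -2.86, 0.4]' > mv.in && python3 jog.py mv.in | head -2;echo '[0, 0, 0, 0, 0, -2.86, 0.4, 0, 0, 0, 0, 0, -2.86, 0.4, 0, 0, 0, 0, 0, 0, 0.4, 0, 0, 0, 0, 0, 0, 0.4]' > mv.in && python3 jog.py mv.in; python3 -c "
from h import *
for c in caps(): print(c[2])
go(.584,.3729,.095,1.6)
f=ctrl.grab_frame('wrist');cv2.imwrite('pics/w3.png',f['color'])"
```

```text
time: 25.45
tool_pos: [0.5828, 0.3723, 0.1406]
time: 25.85
tool_pos: [0.5833, 0.3725, 0.1417]
orientation: [0.042, -3.139, 0.002]
force: [-0.6, 0.5, -0.4]
grip_width: 0.394
grasp_force: 0.0
[0.6194 0.2865]
[0.6213 0.2396]
[0.5556 0.285 ]
[0.5562 0.2378]
t 25.9 tcp [0.5835 0.3726 0.1421] j6 -1.1 | shift tool axes [-0.0007  0.0003  0.0659] rot [-0.001 -0.002 -0.002]
```

View pics/w3.png

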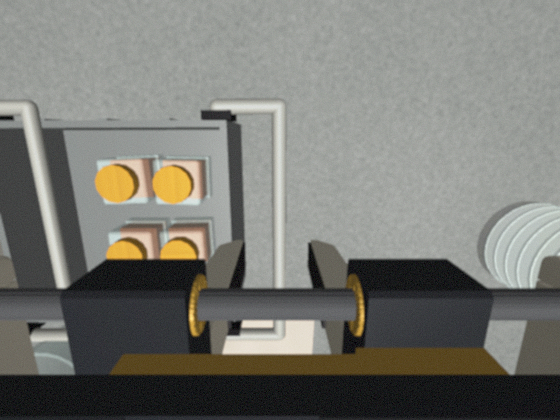

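The bar is at column 279, midway between the open fingers, and all four bottles stand in the crate. I'll grip the bar near the tips and swing it along its arc.

The rows are not in the units I measure in: shifts go in shares of 50 mm and turns go in units of 0.05 rad. I convert before sending: 0.03 m is 0.6, 0.026 m is 0.52.

```bash
echo '[-0.014, 0.006, 0, 0, 0, 0, 0.3, 0, 0, 0, 0, 0, 0, 0.3, 0, 0, 0.6, 0, 0, 0, 0.3, 0, 0, 0.52, 0, 0, 0, 0.3, 0, 0, 0, 0, 0, 0, 0.3, 0, 0, 0, 0, 0, 0, 0, 0, 0, 0, 0, 0, 0, 0, 0, 0, 0, 0, 0, 0, 0, 0, 0, 0, 0, 0, 0, 0, 0, 0, 0, 0, 0, 0, 0, 0, 0, 0, 0, 0, 0, 0]' > mv.in && python3 jog.py mv.in 12; echo '[0, -0.064, -0.322, 0, 0, 0, 0, 0, -0.182, -0.272, 0, 0, 0, 0, 0, 0, 0, 0, 0, 0, 0]' > mv.in && python3 jog.py mv.in
```

```text
time: 27.05
tool_pos: [0.5861, 0.3745, 0.09]
orientation: [-0.049, 3.138, 0.004]
force: [1.1, 3.9, 6.7]
grip_width: 0.101
grasp_force: 12.0
time: 27.35
tool_pos: [0.5865, 0.3632, 0.1219]
orientation: [-0.05, 3.137, 0.008]
force: [-1.1, 9.8, 8.3]
grip_width: 0.1
grasp_force: 12.0
```

Converted, -0.0161 m is -0.322, -0.0136 m is -0.272.

```bash
echo '[0, -0.272, -0.182, 0, 0, 0, 0, 0, -0.322, -0.064, 0, 0, 0, 0, 0, -0.322, 0.064, 0, 0, 0, 0, 0, 0, 0, 0, 0, 0, 0]' > mv.in && python3 jog.py mv.in; echo '[0, -0.272, 0.182, 0, 0, 0, 0, 0, -0.182, 0.272, 0, 0, 0, 0, 0, 0, 0, 0, 0, 0, 0]' > mv.in && python3 jog.py mv.in
```

```text
time: 27.75
tool_pos: [0.5874, 0.3121, 0.1269]
orientation: [-0.046, 3.14, -0.004]
force: [-1.1, -6.6, 9.7]
grip_width: 0.1
grasp_force: 12.0
time: 28.05
tool_pos: [0.5874, 0.2914, 0.1005]
orientation: [0.047, -3.141, -0.0]
force: [5.1, 3.3, -1.6]
grip_width: 0.102
grasp_force: 12.0
```

```bash
echo '[0, -0.06, 0.12, 0, 0, 0, 0, 0, 0, 0, 0, 0, 0, 0, 0, 0, 0, 0, 0, 0, 0.35, 0, 0, 0, 0, 0, 0, 0.35, 0, 0, 0, 0, 0, 0, 0.35, 0, 0, 0, 0, 0, 0, 0.35, 0, 0, -0.8, 0, 0, 0, 0.35, 0, 0, -0.8, 0, 0, 0, 0.35, 0, 0, 0, 0, 0, 0, 0.35]' > mv.in && python3 jog.py mv.in;  python3 -c "
from h import *
go(.4819,-.0122,.17,-.0723)"
```

```text
time: 28.95
tool_pos: [0.591, 0.2907, 0.1855]
orientation: [-0.049, 3.131, 0.006]
force: [-0.1, 0.1, 0.3]
grip_width: 0.352
grasp_force: 0.0
t 28.9 tcp [0.591  0.2907 0.1855] j6 -1.22 | shift tool axes [ 0.1187 -0.2995  0.032 ] rot [-0.0047  0.011  -1.4674]
```

```bash
echo '[0.34, -0.856, 0, 0, 0, 0, 0.5, 0.34, -0.856, 0, 0, 0, 0, 0.5, 0.34, -0.856, 0, 0, 0, 0, 0.5, 0.34, -0.856, 0, 0, 0, 0, 0.5, 0.34, -0.856, 0, 0, 0, 0, 0.5, 0.34, -0.856, 0, 0, 0, 0, 0.5, 0.34, -0.856, 0, 0, 0, 0, 0.5]' > mv.in && python3 jog.py mv.in | head -2;echo '[0, 0, 0, 0, 0, 2.79, 0.5, 0, 0, 0, 0, 0, 2.79, 0.5, 0, 0, 0, 0, 0, 2.79, 0.5, 0, 0, 0, 0, 0, 2.79, 0.5, 0, 0, 0, 0, 0, 2.79, 0.5, 0, 0, 0, 0, 0, 2.79, 0.5, 0, 0, 0, 0, 0, 2.79, 0.5, 0, 0, 0, 0, 0, 2.79, 0.5, 0, 0, 0, 0, 0, 2.79, 0.5, 0, 0, 0, 0, 0, 2.79, 0.5, 0, 0, 0, 0, 0, 2.79, 0.5, 0, 0, 0, 0, 0, 2.79, 0.5]' > mv.in && python3 jog.py mv.in|head -2;echo '[0, 0, 0, 0, 0, 0, 0.5, 0, 0, 0, 0, 0, 0, 0.5]' > mv.in && python3 jog.py mv.in; python3 -c "
from h import *
a=ctrl.grab_frame('top')['color']
for c in caps(a): print(c[2])
cv2.imwrite('pics/t3.png',cv2.resize(a[150:300,90:310],None,fx=3.6,fy=3.6,interpolation=2))
f=ctrl.grab_frame('wrist');cv2.imwrite('pics/w4.png',f['color'])
go(.4819,-.0122,.101,-.0723)"
```

```text
time: 29.65
tool_pos: [0.4768, -0.0153, 0.1775]
time: 30.85
tool_pos: [0.4777, -0.0138, 0.1774]
time: 31.05
tool_pos: [0.4777, -0.0137, 0.1776]
orientation: [-2.296, -2.145, 0.0]
force: [-0.1, 0.2, 0.3]
grip_width: 0.5
grasp_force: 0.0
[0.6191 0.2838]
[0.6213 0.2396]
[0.5557 0.2825]
[0.5562 0.2377]
t 31.1 tcp [ 0.4778 -0.0137  0.1776] j6 -0.07 | shift tool axes [0.0018 0.004  0.0954] rot [-0.0001  0.0001  0.0035]
```

View pics/t3.png

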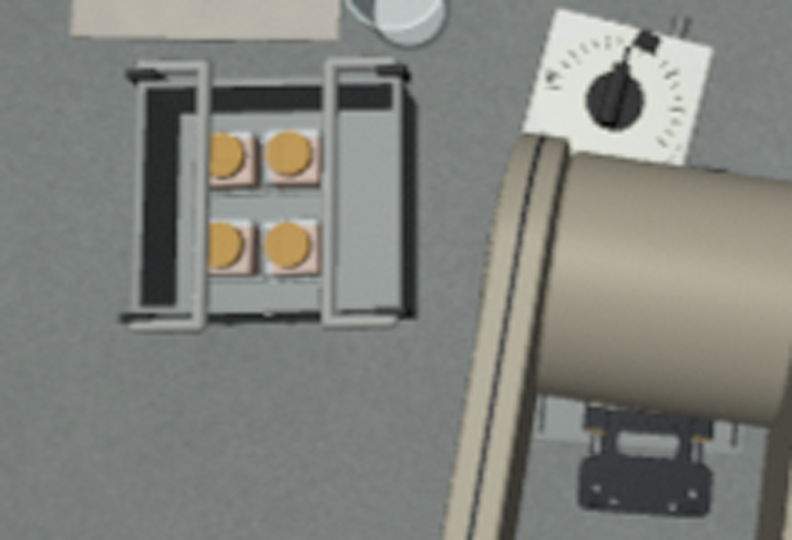

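View pics/w4.png

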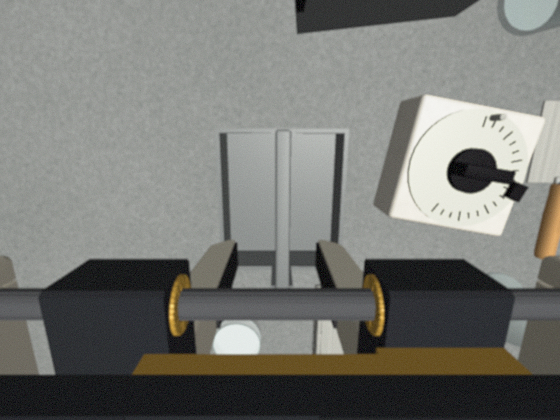

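Both arms lie in over the four bottles. In the wrist view the pointer tip at (510,177) is again short of the block at (515,190). The handle is at column 283, between the fingers and parallel to the pads, so I'll grip the carrier.

Converted, 0.004 m is 0.08, 0.0018 m is 0.036.

```bash
echo '[0.036, 0.08, 0.6, 0, 0, 0, 0.5, 0, 0, 0.8, 0, 0, 0, 0.5, 0, 0, 0.51, 0, 0, 0, 0.5, 0, 0, 0, 0, 0, 0, 0.5, 0, 0, 0, 0, 0, 0, 0, 0, 0, 0, 0, 0, 0, 0, 0, 0, 0, 0, 0, 0, 0, 0, 0, 0, 0, 0, 0, 0, 0, 0, 0, 0, 0, 0, 0, 0, 0, 0, 0, 0, 0, 0, 0, 0, 0, 0, 0, 0, 0, 0, 0, 0, 0, 0, 0, 0]' > mv.in && python3 jog.py mv.in 45; echo '[0, 0, 0, 0, 0, 0, 0, 0, 0, 0, 0, 0, 0, 0, 0, 0, -0.4, 0, 0, 0, 0, 0, 0, -0.8, 0, 0, 0, 0, 0, 0, -0.8, 0, 0, 0, 0, 0, 0, -0.8, 0, 0, 0, 0, 0, 0, 0, 0, 0, 0, 0]' > mv.in && python3 jog.py mv.in; python3 -c "
from h import *
go(.5878,.2459,.241,.0301)"
```

```text
time: 32.35
tool_pos: [0.4826, -0.0122, 0.0831]
orientation: [2.299, 2.139, 0.001]
force: [-0.6, 0.0, 5.7]
grip_width: 0.126
grasp_force: 45.0
time: 33.05
tool_pos: [0.4849, -0.0125, 0.2284]
orientation: [2.295, 2.135, 0.009]
force: [0.7, 0.0, -2.5]
grip_width: 0.125
grasp_force: 45.0
t 33.0 tcp [ 0.4849 -0.0125  0.2284] j6 -0.06 | shift tool axes [0.2651 0.084  0.0068] rot [ 0.0093  0.001  -0.102 ]
```

Converted, 0.0442 m is 0.884, 0.014 m is 0.28, -0.102 rad is -2.04.

```bash
echo '[0.884, 0.28, 0, 0, 0, 0, 0, 0.884, 0.28, 0, 0, 0, 0, 0, 0.884, 0.28, 0, 0, 0, 0, 0, 0.884, 0.28, 0, 0, 0, 0, 0, 0.884, 0.28, 0, 0, 0, 0, 0, 0.884, 0.28, 0, 0, 0, 0, 0, 0, 0, 0, 0, 0, -2.04, 0, 0, 0, 0, 0, 0, 0, 0, 0, 0, 0, 0, 0, 0, 0]' > mv.in && python3 jog.py mv.in; python3 -c "
from h import *
go(.5878,.2459,.2019,.0301)
f=ctrl.grab_frame('side');cv2.imwrite('pics/s1.png',cv2.resize(f['color'][180:380,110:370],None,fx=3,fy=3,interpolation=2))"
```

```text
time: 33.95
tool_pos: [0.5841, 0.2457, 0.2205]
orientation: [-2.19, -2.251, 0.004]
force: [-0.7, -0.5, -2.1]
grip_width: 0.123
grasp_force: 45.0
t 34.0 tcp [0.5841 0.2457 0.2205] j6 0.29 | shift tool axes [0.0001 0.0038 0.0374] rot [-0.0025  0.0011 -0.0027]
```

View pics/s1.png

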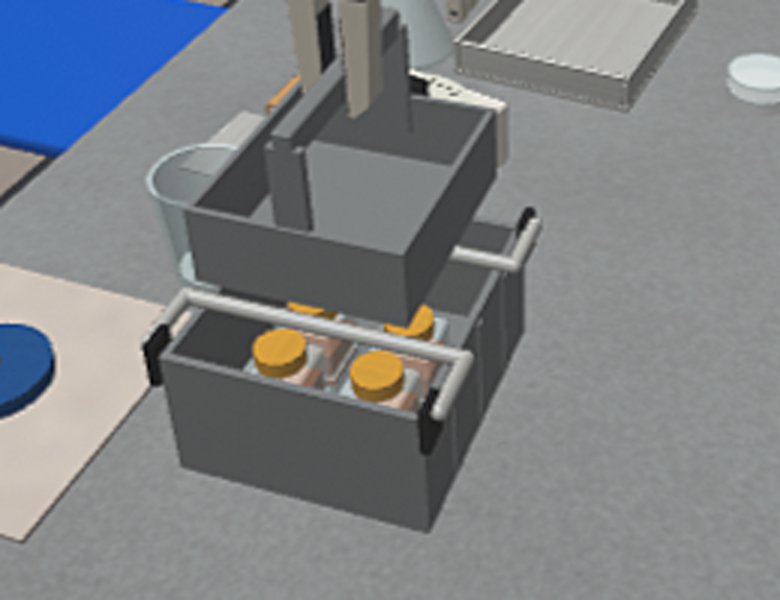

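The carrier hangs level and centred over both bars, with the bottles under them. I'll lower it.

Converted, 0.015 m is 0.3, 0.012 m is 0.24.

```bash
echo '[0.002, 0.076, 0.3, 0, 0, 0, 0, 0, 0, 0.24, 0, 0, 0, 0, 0, 0, 0.14, 0, 0, 0, 0, 0, 0, 0, 0, 0, 0, 0, 0, 0, 0, 0, 0, 0, 0]' > mv.in && python3 jog.py mv.in; echo '[0, 0, 0.05, 0, 0, 0, 0, 0, 0, 0, 0, 0, 0, 0, 0, 0, 0, 0, 0, 0, 0]' > mv.in && python3 jog.py mv.in
```

```text
time: 34.5
tool_pos: [0.5884, 0.2463, 0.1879]
orientation: [-2.188, -2.254, 0.001]
force: [0.7, -0.1, -3.2]
grip_width: 0.122
grasp_force: 45.0
time: 34.8
tool_pos: [0.5888, 0.2467, 0.1861]
orientation: [2.188, 2.254, 0.001]
force: [0.4, 0.3, -3.4]
grip_width: 0.125
grasp_force: 45.0
```

Converted, 0.002 m is 0.04, 0.001 m is 0.02.

```bash
echo '[0, 0, 0.04, 0, 0, 0, 0, 0, 0, 0.02, 0, 0, 0, 0, 0, 0, 0, 0, 0, 0, 0, 0, 0, 0, 0, 0, 0, 0]' > mv.in && python3 jog.py mv.in; echo '[0, 0, 0.012, 0, 0, 0, 0, 0, 0, 0, 0, 0, 0, 0]' > mv.in && python3 jog.py mv.in
```

```text
time: 35.2
tool_pos: [0.5889, 0.2467, 0.1832]
orientation: [2.188, 2.254, 0.001]
force: [0.8, 0.5, 0.0]
grip_width: 0.125
grasp_force: 45.0
time: 35.4
tool_pos: [0.589, 0.2467, 0.1832]
orientation: [2.187, 2.254, 0.002]
force: [-0.4, 0.0, 5.4]
grip_width: 0.129
grasp_force: 45.0
```

```bash
echo '[0, 0, 0, 0, 0, 0, 0.4, 0, 0, 0, 0, 0, 0, 0.4, 0, 0, 0, 0, 0, 0, 0.4, 0, 0, 0, 0, 0, 0, 0.4, 0, 0, -0.4, 0, 0, 0, 0.4, 0, 0, -0.8, 0, 0, 0, 0.4, 0, 0, 0, 0, 0, 0, 0.4]' > mv.in && python3 jog.py mv.in; python3 -c "
from h import *
go(.66,.0094,.15,1.35)
f=ctrl.grab_frame('side');cv2.imwrite('pics/s2.png',cv2.resize(f['color'][180:380,110:370],None,fx=3,fy=3,interpolation=2))"
```

```text
time: 36.1
tool_pos: [0.5912, 0.2474, 0.2488]
orientation: [2.185, 2.251, 0.013]
force: [0.9, -1.0, 0.7]
grip_width: 0.4
grasp_force: 0.0
t 36.1 tcp [0.5912 0.2474 0.2488] j6 0.29 | shift tool axes [-0.2403  0.0606  0.1175] rot [ 0.0092  0.0036 -1.3199]
```

View pics/s2.png

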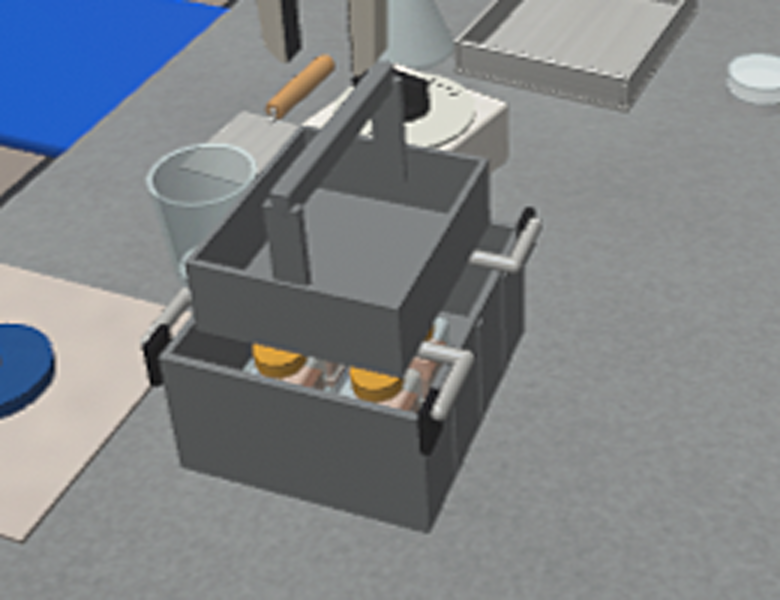

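The carrier sits level on both bars and the fingers are clear. On to the knob.

Converted, -0.04 m is -0.8, 0.0101 m is 0.202.

```bash
echo '[-0.8, 0.202, 0, 0, 0, 0, 0.4, -0.8, 0.202, 0, 0, 0, 0, 0.4, -0.8, 0.202, 0, 0, 0, 0, 0.4, -0.8, 0.202, 0, 0, 0, 0, 0.4, -0.8, 0.202, 0.6, 0, 0, 0, 0.4, -0.8, 0.202, 0.6, 0, 0, 0, 0.4, 0, 0, 0.6, 0, 0, 0, 0.4]' > mv.in && python3 jog.py mv.in|head -2; echo '[0, 0, 0, 0, 0, 2.8, 0.4, 0, 0, 0, 0, 0, 2.8, 0.4, 0, 0, 0, 0, 0, 2.8, 0.4, 0, 0, 0, 0, 0, 2.8, 0.4, 0, 0, 0, 0, 0, 2.8, 0.4, 0, 0, 0, 0, 0, 2.8, 0.4, 0, 0, 0, 0, 0, 2.8, 0.4, 0, 0, 0, 0, 0, 2.8, 0.4, 0, 0, 0, 0, 0, 2.8, 0.4, 0, 0, 0, 0, 0, 2.8, 0.4, 0, 0, 0, 0, 0, 2.8, 0.4, 0, 0, 0, 0, 0, 2.8, 0.4]' > mv.in && python3 jog.py mv.in|head -2; echo '[0, 0, 0, 0, 0, 2.8, 0.4, 0, 0, 0, 0, 0, 0, 0.4, 0, 0, 0, 0, 0, 0, 0.4]' > mv.in && python3 jog.py mv.in; python3 -c "
from h import *
go(.66,.0094,.074,1.35,False)
f=ctrl.grab_frame('wrist');cv2.imwrite('pics/w5.png',f['color'])"
```

```text
time: 36.85
tool_pos: [0.6563, 0.0047, 0.1512]
time: 38.05
tool_pos: [0.6553, 0.0101, 0.1519]
time: 38.35
tool_pos: [0.6555, 0.0101, 0.1524]
orientation: [3.123, -0.337, -0.002]
force: [-0.1, -0.0, -0.5]
grip_width: 0.402
grasp_force: 0.0
t 38.4 tcp [0.6555 0.0101 0.1524] j6 1.72 | shift tool axes [ 0.0047 -0.0003  0.0784] rot [0.0002 0.0013 0.0058]
```

View pics/w5.png

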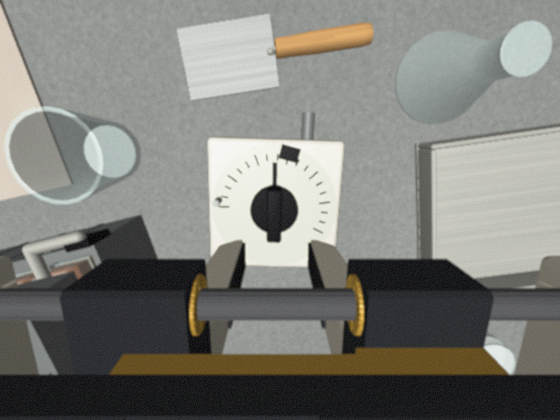

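The pointer is vertical at (275,165), the block is clockwise of it at (289,153) and the pin is on the left at (220,201). That confirms it is short of the mark, at about 1.57 rad. I'll grip the knob and turn it back.

```bash
echo '[0.094, -0.006, 0.6, 0, 0, 0, 0.4, 0, 0, 0.7, 0, 0, 0, 0.4, 0, 0, 0.25, 0, 0, 0, 0.4, 0, 0, 0, 0, 0, 0, 0.4, 0, 0, 0, 0, 0, 0, 0, 0, 0, 0, 0, 0, 0, 0, 0, 0, 0, 0, 0, 0, 0, 0, 0, 0, 0, 0, 0, 0, 0, 0, 0, 0, 0, 0, 0, 0, 0, 0, 0, 0, 0, 0, 0, 0, 0, 0, 0, 0, 0]' > mv.in && python3 jog.py mv.in 20; echo '[0, 0, 0, 0, 0, -2.8, 0, 0, 0, 0, 0, 0, -2.8, 0, 0, 0, 0, 0, 0, -2.8, 0, 0, 0, 0, 0, 0, -2.8, 0, 0, 0, 0, 0, 0, -2.8, 0, 0, 0, 0, 0, 0, -2.8, 0, 0, 0, 0, 0, 0, -2.8, 0, 0, 0, 0, 0, 0, -2.8, 0, 0, 0, 0, 0, 0, -2.8, 0, 0, 0, 0, 0, 0, -2.8, 0, 0, 0, 0, 0, 0, -1, 0, 0, 0, 0, 0, 0, 0, 0]' > mv.in && python3 jog.py mv.in; python3 -c "
from h import *
print(ctrl.observe()['wrist_torque']);go(.66,.0094,.074,-.25,False)"
```

```text
time: 39.5
tool_pos: [0.6621, 0.0106, 0.0778]
orientation: [-3.121, 0.342, -0.005]
force: [1.6, 5.6, 3.7]
grip_width: 0.125
grasp_force: 20.0
time: 40.7
tool_pos: [0.6619, 0.011, 0.0778]
orientation: [2.562, 1.817, 0.006]
force: [0.0, 5.9, 3.7]
grip_width: 0.128
grasp_force: 20.0
[ 1.1272 -0.1211  0.0278]
t 40.7 tcp [0.6619 0.011  0.0778] j6 0.27 | shift tool axes [-0.0021 -0.0013  0.0038] rot [ 0.0025 -0.0029 -0.0871]
```

```bash
T='python3 -c "
from h import *
s=ctrl.observe();print(s[\"wrist_torque\"],s[\"joint_efforts\"][5])"'; echo '[0, 0, 0, 0, 0, -1.2, 0, 0, 0, 0, 0, 0, 0, 0, 0, 0, 0, 0, 0, 0, 0]' > mv.in && python3 jog.py mv.in|sed -n 2,3p; eval "$T"; echo '[0, 0, 0, 0, 0, -0.6, 0, 0, 0, 0, 0, 0, 0, 0, 0, 0, 0, 0, 0, 0, 0]' > mv.in && python3 jog.py mv.in|sed -n 2,3p; eval "$T"; echo '[0, 0, 0, 0, 0, -0.6, 0, 0, 0, 0, 0, 0, 0, 0, 0, 0, 0, 0, 0, 0, 0]' > mv.in && python3 jog.py mv.in|sed -n 2,3p; eval "$T"; python3 -c "
from h import *
go(.66,.0094,.074,-.25,False)"
```

```text
tool_pos: [0.6619, 0.011, 0.0779]
orientation: [2.508, 1.891, 0.006]
[ 1.1449 -0.0602  0.0017] -0.05379637470468879
tool_pos: [0.6619, 0.011, 0.0779]
orientation: [2.48, 1.928, 0.006]
[ 1.1723 -0.0583  0.0401] -0.025727637112140656
tool_pos: [0.6619, 0.011, 0.0778]
orientation: [2.451, 1.965, 0.006]
[ 1.0938 -0.1009 -0.2506] -0.2911347337067127
t 41.6 tcp [0.6619 0.011  0.0778] j6 0.16 | shift tool axes [-0.002  -0.0015  0.0038] rot [ 0.0026 -0.0028  0.0307]
```

The torque rose from 0.04 to 0.29 N m, so the knob is at the zero stop. I'll release, lift and check.

```bash
echo '[0, 0, 0, 0, 0, 0, 0.4, 0, 0, 0, 0, 0, 0, 0.4, 0, 0, 0, 0, 0, 0, 0.4, 0, 0, 0, 0, 0, 0, 0.4, 0, 0, -0.8, 0, 0, 0, 0.4, 0, 0, -0.8, 0, 0, 0, 0.4, 0, 0, -0.8, 0, 0, 0, 0.4, -0.4, -0.9, 0, 0, 0, 0, 0.4, -0.4, -0.9, 0, 0, 0, 0, 0.4, -0.4, -0.9, 0, 0, 0, 0, 0.4, -0.4, -0.9, 0, 0, 0, 0, 0.4, 0, 0, 0, 0, 0, 0, 0.4]' > mv.in && python3 jog.py mv.in; python3 -c "
from h import *
a=ctrl.grab_frame('top')['color']
for c in caps(a): print(c[2])
cv2.imwrite('pics/t4.png',cv2.resize(a[110:310,90:350],None,fx=3,fy=3,interpolation=2))"
```

```text
time: 42.8
tool_pos: [0.4612, -0.0298, 0.1938]
orientation: [-2.451, -1.961, 0.006]
force: [0.5, 0.7, -0.1]
grip_width: 0.401
grasp_force: 0.0
```

View pics/t4.png

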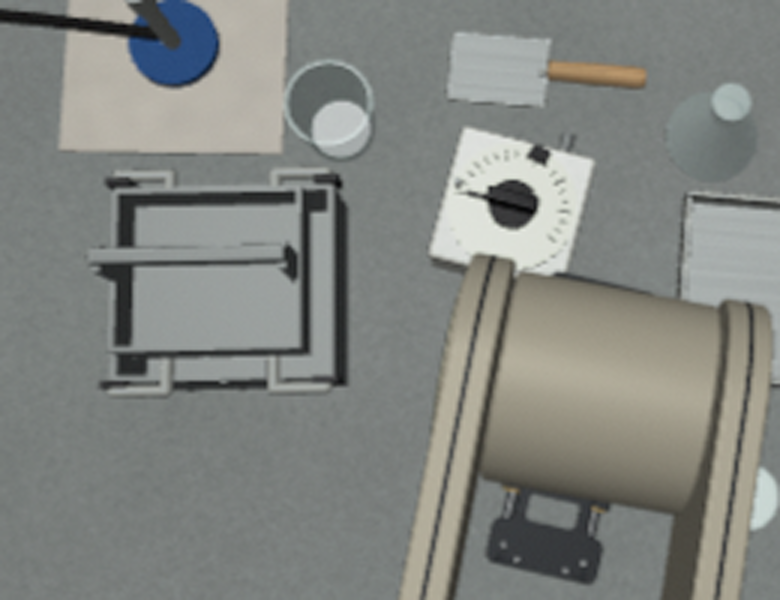

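The pointer at (467,192) is against the pin, the carrier is stacked square on the arms, and the bystanders haven't moved. I'll hand the job in.

```bash
python3 -c "
from rig import ctrl
print(ctrl.finish_job())"
```

```text
the job is handed in; nothing more can be done
None
```

Job handed in, no verdict returned: the pointer stood short of the mark, so all four bottles are in the crate with both arms in, the carrier is level on them, the knob is at its zero stop, and the dishes, beaker and flask were left alone.

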